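Shut and lock the gate of a sample hopper

TASK

Shut and lock the gate of the low bench hopper by pushing its black knob: push it along the slot away from the slot's open-gate end to the corner, then sideways to the far end of the slot, and leave it there. Only push the knob, gently: do not grip it or pull it up, and leave the loose things on the hopper and around it where they stand.

Things in the scene. Friction and masses are not known exactly. Their poses are not given: they have to be found in the camera images.
- hopper: Low cream box with a flat steel deck, fixed. Sizes in mm: 240 along x, 320 along y, deck top 60 above the bench. Origin on the bench under its centre; x points away from the robot (turned up to 0.5 rad), y left, z up. An L slot, 15 wide, runs through the 8 thick deck: leg one runs along +x from slot_start to slot_corner (70), leg two along -y from slot_corner to slot_end (50).
- knob_top (a point): Centre of the top of the black knob: upright cylinder 30 across, 40 tall, top 46 above the deck, underside (steel rim 33 across) 6 above it. Its 12 pin runs in the slot with 1.5 play each side. Starts in leg one, 0 to 30 from slot_start. Does not tilt, slides with 2 to 3 N friction, stays where left, stops hard at the slot's walls. A 4 N spring holds it down; it could be pulled up 20.
- knob: The black knob itself with its pin; origin on its axis, at bench height, 106 mm below knob_top.
- slot_start (a point): Middle of the slot at the near, open-gate end of the first leg, where the pin's centre can come to, at deck height.
- slot_corner (a point): Where the pin's centre stands at the slot's corner, at deck height. The pin enters leg two only when within about 1.5 mm of here along the hopper's x.
- slot_end (a point): Pin's centre at the closed end of the second leg (gate shut and locked), at deck height.
- mouth (a point): Centre of the rim of the hopper's square mouth at the left of the deck: a rim 90 along x, 64 along y, standing 30 mm above the deck. An aluminium blade, 2.5 thick, lies flat on the deck there, moves along x with the knob and closes the mouth.
- weight: Bystander (sizes in mm): brass cylinder 30 across, 42 tall, standing on the deck's far right part; origin under its centre
- vial: Bystander (sizes in mm): small lidded glass vial 40 across, 55 tall, standing on the deck's near right part; origin under its centre
- beaker: Bystander (sizes in mm): clear plastic beaker 100 across, 120 tall, on the bench; origin under its centre
- jar: Bystander (sizes in mm): white plastic jar with yellow cap, 90 across, 150 tall, on the bench; origin under its centre
- spatula: Bystander (sizes in mm): hand spatula, 140 long, lying on the bench right of the hopper; origin below its middle

How it is judged:
By the outcome, as a careful person would: the job done as asked, in the order asked, and still so for the second after the job is handed in, with the robot touching nothing.
It also fails if it takes over 45 s, if anything falls off the work surface, if the arm or the gripper's body presses on something with over 40 N, if the wrist force passes 120 N, or if a joint passes its speed limit or range.

ROBOT

A 6-joint arm with a two-finger parallel gripper is mounted at the origin on the work surface. World frame = base frame: x ahead of the robot, y to its left, z up, the work surface at z = 0. Lengths are in m, angles in rad, forces in N, time in s.
With the tool pointing down it reaches from about 0.275 to 0.975 m from the base axis. Payload 8.4 kg.
Tool frame: the origin (TCP) lies on the centre line of the jaws, within the pads' length; the fingertips stand 25 mm ahead of it and the grasp point (between the pads) lies 6 mm ahead of it; z points along the fingers, y is the line along which they close (so a half turn about z gives the same grasp; the last joint's range is limited). The gripper opens to 92 mm and grips with 3 to 60 N. Pads are 20 mm wide; open, the fingers measure 128 mm over their backs; the gripper's body (75 mm by 189 mm) begins 69 mm behind the grasp point.
Start: joints at [-1.178, 0.353, 1.633, -0, 1.155, -0.002], TCP at [0.24, -0.577, 0.201] pointing down, gripper open.
Joint ranges: [-2.63, 2.63], [-0.92, 2.1], [0.06, 2.66], [-1.3, 4.44], [0, 2.69], [-3.02, 3.02]. Speed limits (rad/s): [2.22, 2.22, 2.79, 3.14, 3.14, 3.14].

INTERFACE

Orientations are given as a unit quaternion [x, y, z, w].
In Python, from plant import robot, vision gives the robot as it stands. The module is installed in compiled form; this text tells all that it offers.
- The arm moves only by the tool arm_command, never from a script. Its argument "deltas" is a list that holds one entry, the list of rows, each a list of 7 numbers: the finger opening in mm, from 0 to 91.9, then the shift along the tool's x, y, z in mm, then the turn, a rotation vector about the tool's x, y, z in degrees. In form: [[[hand, tx, ty, tz, rx, ry, rz], ...]]. A call has 1 to 10 rows; each row is the pose to reach, as a shift and turn from the pose commanded when the call began, along the tool's axes at that moment; what a row does not reach only later rows make up. A row lasts 1/8 s, in which the tool goes at most 62.5 mm and 10.7 degrees, less where a joint would pass 70% of its speed; a pose out of reach is approached as far as the arm can. A call with a gripper value outside its range is refused whole. The fingers move at their own pace and stop on an object; "newtons" is the grip in N (left out, the last holds). Time passes only in rows, so rows that repeat a pose let the fingers close. It gives the time, the measured TCP pose, the force, the opening and the grip force at its end, in the units of the state.
- robot.sense(): the state, without advancing time (a new reading comes with each control period).
- vision.grab_frame(name): name is "scene" or "top" or "wrist"; returns (picture, depth): 420x560x3 uint8, red, green, blue; 420x560 float32, m along the optical axis (not along the pixel's ray), 0 where there is no reading.
- vision.get_calibration(name): a dict with "mtx" (3x3 intrinsics, pixels), "rvec" (rotation vector, rad) and "tvec" (3), from world to camera coordinates, as OpenCV has them. Camera axes: x right, y down, z forward; pixel columns grow to the right and rows downward; lengths in m; the calibration is good to about 2 mm. A picture is of the moment at which its call begins: read the wrist's pose just before it. get_calibration takes no time and is no camera call; for the wrist camera it gives the pose at the moment of the call.
- robot.job_done(): hands the job in; it is judged then, once.
Trained networks look in the newest picture that a camera, given by its name, has taken for a name from the list of things; names that differ only in an ending like _2 or _b are one class to them, and where a whole thing is asked for, a point or a joint stands for the part that bears it (a point fixed in the world has none). Each returns a list of dicts, best first, with "conf" (0 to 1); they miss things now and then, are a little off and sometimes report something else, mostly with a low value. They report only what shows in the picture. A call takes as long as a camera call.
- vision.find_in(camera, name): "at" ([x, y, z] in m, in world coordinates, good to about 4 mm: the middle of the surface that is visible of it).
- vision.outline_of(camera, name): "mask" (420x560 bool, what is visible of it).
The state is a dict: "time_s": time; "joints": joint angles; "dq": joint speeds; "joint_efforts": joint torques, N m; "ee_pos": TCP position; "orientation": TCP orientation; "force": force on the tool from outside, world axes, zero at the start; "wrist_torque": the same for the moment, N m; "finger_gap": opening from 0.0 (shut) to 1.0 (fully open); "grasp_force": force on a finger pad.
Only numpy, scipy, OpenCV 4.12 (cv2) and the standard library are available. Lean on these libraries where they do the work, as an engineer would, in place of code of your own. Each camera call takes 0.05 s, during which the arm holds its last target. There are 200 camera calls.

## Working session

There is one attempt and no reset: what is moved stays moved. The work goes in short steps, Python scripts to look and compute and a tool call to move; the robot and the scene stay as the last step left them, time stands still between calls to the robot, and variables do not carry over. Pictures are saved under pics/ and viewed, at most 10 in all, crops included, and the job is handed in when it is done.

Besides the shell and the picture viewer there is one more tool, called after "Request:" as name([rows], argument=value, ...), one row to a line, values as JSON. arm_command: Moves the arm, as the interface text tells. Its arguments: {"type":"object","properties":{"deltas":{"type":"array","items":{"type":"array","items":{"type":"array","items":{"type":"number"}}}},"newtons":{"type":"number"}},"required":["deltas"]}

```bash
mkdir -p pics; cat > h.py <<'E'
import numpy as np, cv2
from plant import robot, vision
def save(n,c):
    p,d=vision.grab_frame(c); cv2.imwrite(f'pics/{n}.png',p[:,:,::-1]); return p,d
def world(c,d,u,v,cal=None):
    k=cal or vision.get_calibration(c); R=cv2.Rodrigues(np.array(k['rvec'],float))[0]; K=np.array(k['mtx'])
    z=d[v,u]; pc=np.linalg.inv(K)@[u,v,1]*z
    return R.T@(pc-np.ravel(k['tvec']))
def proj(c,P):
    k=vision.get_calibration(c); return cv2.projectPoints(np.array(P,float).reshape(-1,3),np.array(k['rvec'],float),np.array(k['tvec'],float),np.array(k['mtx']),None)[0].reshape(-1,2)
E
python3 - <<'E'
from h import *
s=robot.sense(); print(s['time_s'],s['ee_pos'],s['orientation'],s['force'])
for c in('scene','top'): save(c,c)
for n in 'knob_top slot_start slot_corner slot_end mouth weight vial beaker jar spatula hopper'.split():
    r=vision.find_in('top',n); print(n,[(np.round(q['at'],4),round(q['conf'],2)) for q in r[:2]])
print(robot.sense()['time_s'])
E
```

```text
0.0 [ 0.24019314 -0.57644465  0.19986836] [ 9.80577001e-01  1.96133314e-01 -1.27703625e-04 -6.71807145e-04] [-0.2961989  -0.68171802  0.07281845]
knob_top [(array([0.5352, 0.1181, 0.0617]), 0.49)]
slot_start [(array([0.5282, 0.118 , 0.0591]), 0.73)]
slot_corner [(array([0.5354, 0.1202, 0.0598]), 0.8)]
slot_end [(array([0.5309, 0.1208, 0.0562]), 0.83)]
mouth [(array([0.5337, 0.1159, 0.0621]), 0.9)]
weight [(array([ 0.5867, -0.013 ,  0.0997]), 0.56)]
vial [(array([0.4255, 0.0333, 0.1195]), 0.76)]
beaker [(array([0.4678, 0.4392, 0.0605]), 0.8), (array([0.5343, 0.1219, 0.0631]), 0.23)]
jar [(array([ 0.443 , -0.3892,  0.1495]), 0.6)]
spatula [(array([ 6.142e-01, -3.734e-01, -1.000e-04]), 0.9), (array([0.5022, 0.1392, 0.1076]), 0.4)]
hopper [(array([0.5315, 0.1214, 0.0598]), 0.69)]
0.65
```

View pics/top.png

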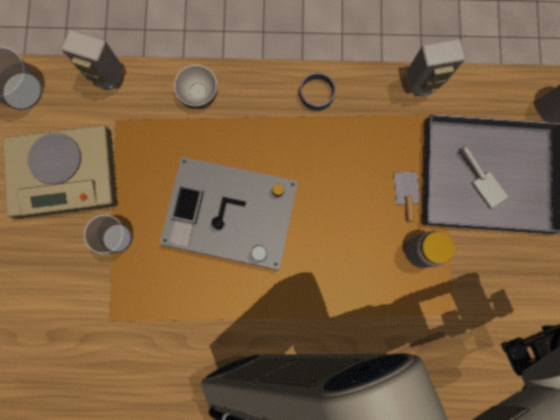

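View pics/scene.png

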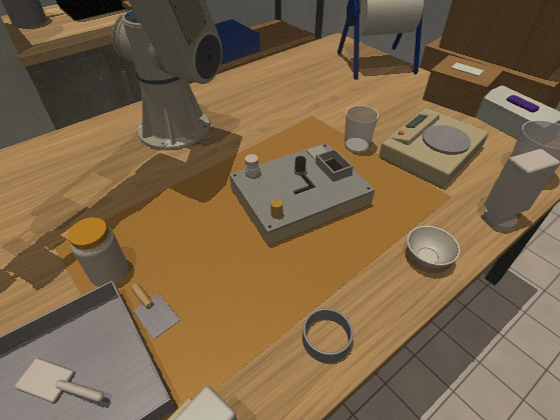

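The top view shows the hopper deck with corners at about (182,159), (297,182), (278,268) and (162,244). The knob is at (218,224), the slot corner at (225,201) and the slot end at (245,204). The mouth is on the left, the vial at (259,253) and the weight at (278,190). The scene view agrees.

```bash
cat >> h.py <<'E'
def cloud(c):
    p,d=vision.grab_frame(c); k=vision.get_calibration(c); R=cv2.Rodrigues(np.array(k['rvec'],float))[0]; K=np.array(k['mtx'])
    v,u=np.mgrid[:420,:560]; pc=np.stack([(u-K[0,2])/K[0,0]*d,(v-K[1,2])/K[1,1]*d,d],-1)
    return p,d,(pc-np.ravel(k['tvec']))@R
def rel(P,o,yaw):  # world xy -> hopper xy
    c,s=np.cos(yaw),np.sin(yaw); P=np.atleast_2d(P)[:,:2]-o; return P@np.array([[c,-s],[s,c]])
def wor(P,o,yaw):
    c,s=np.cos(yaw),np.sin(yaw); return np.atleast_2d(P)@np.array([[c,s],[-s,c]])+o
E
python3 - <<'E'
from h import *
p,d,X=cloud('top')
reg=(abs(X[...,0]-.53)<.2)&(abs(X[...,1]-.12)<.22)&(d>0)
m=reg&(abs(X[...,2]-.06)<.012)
r=cv2.minAreaRect(X[m][:,:2].astype(np.float32)*1000); print(r)
print(np.round(cv2.boxPoints(r)))
for uv in [(182,159),(297,182),(278,268),(162,244),(218,224),(225,201),(245,204),(259,253),(278,190)]: print(uv,np.round(world('top',d,*uv),3))
o=np.array(r[0])/1000
yaw=np.radians(r[2]); yaw=(yaw+np.pi/4)%(np.pi/2)-np.pi/4
print(o,yaw)
for n,a,b in(('knob',.09,.115),):
    g=reg&(X[...,2]>a)&(X[...,2]<b)&(abs(X[...,0]-.49)<.06)&(abs(X[...,1]-.13)<.05); Q=X[g]; print(n,len(Q),Q.mean(0),Q.min(0),Q.max(0),rel(Q.mean(0),o,yaw))
for n,uv in dict(corner=(225,201),end=(245,204),vial=(259,253),weight=(278,190)).items(): print(n,rel(world('top',d,*uv),o,yaw))
s=robot.sense();k=vision.get_calibration('wrist');R=cv2.Rodrigues(np.array(k['rvec'],float))[0];print('cam',-R.T@np.ravel(k['tvec']),R[2],k['mtx'][0][0])
E
```

```text
((536.5385131835938, 116.19387817382812), (321.4417724609375, 241.79544067382812), 79.034423828125)
[[387. -19.]
 [625. -65.]
 [686. 251.]
 [448. 297.]]
(182, 159) [0.675 0.245 0.062]
(297, 182) [ 0.632 -0.067 -0.004]
(278, 268) [ 0.391 -0.018  0.06 ]
(162, 244) [0.447 0.287 0.06 ]
(218, 224) [0.496 0.136 0.111]
(225, 201) [0.566 0.127 0.045]
(245, 204) [0.557 0.072 0.063]
(259, 253) [0.425 0.031 0.113]
(278, 190) [ 0.589 -0.014  0.101]
[0.53653851 0.11619388] -0.191385408577454
knob 114 [0.50164891 0.14099837 0.10508638] [0.48804039 0.12755514 0.09014024] [0.51572498 0.15564436 0.11256886] [[-0.03897087  0.01771493]]
corner [[0.02730279 0.01649302]]
end [[ 0.02805508 -0.03919765]]
vial [[-0.09309906 -0.10498339]]
weight [[ 0.07615281 -0.11766993]]
cam [ 0.3044645  -0.55130364  0.38392537] [-0.2257565  -0.09402954 -0.96963522] 297.01620824215877
```

```bash
cat >> h.py <<'E'
from scipy.spatial.transform import Rotation as Ro
def shift(P,yaw):
    s=robot.sense(); R=Ro.from_quat(s['orientation']); G=Ro.from_euler('z',yaw)*Ro.from_matrix(np.diag([1,-1,-1]))
    t=R.inv().apply(np.array(P)-s['ee_pos'])*1000; w=np.degrees((R.inv()*G).as_rotvec()); print('shift',np.round(t,1),np.round(w,1))
O=np.array([.5365,.1162]);Y=-.191
E
python3 -c "
from h import *
shift([*wor([-.11,.0177],O,Y)[0],.30],Y)"
```

```text
shift [ 458.  -601.5  -99.4] [-0.   0.  33.6]
```

Request:
arm_command([
  [[0,0,0,-60,0,0,0],[0,30,-40,-99,0,0,0],[0,65,-90,-99,0,0,5],[0,100,-135,-99,0,0,10],[0,135,-180,-99,0,0,15],[0,170,-225,-99,0,0,20],[0,205,-270,-99,0,0,25],[0,240,-315,-99,0,0,30],[0,275,-360,-99,0,0,33.6],[0,310,-405,-99,0,0,33.6]],
])

```text
time_s: 1.95
ee_pos: [0.371, -0.0821, 0.3]
orientation: [0.995, -0.096, 0.001, 0.0]
force: [1.2, -0.5, -0.1]
finger_gap: 0.004
grasp_force: 0.0
```

```bash
python3 -c "
from h import *
s=robot.sense();print(s['time_s'],s['ee_pos'],s['joints'])
shift([*wor([-.11,.0177],O,Y)[0],.30],Y)"
```

```text
1.95 [ 0.37098392 -0.08213137  0.29996927] [-2.21816611e-01 -1.47687509e-01  1.97619370e+00 -5.15521190e-06
  1.31176444e+00  1.54185861e+00]
shift [  14.4 -243.9   -0. ] [ 0.  -0.1 -0.1]
```

Request:
arm_command([
  [[0,4,-60,0,0,0,0],[0,8,-120,0,0,0,0],[0,12,-180,0,0,0,0],[0,14.4,-230,0,0,0,0],[0,14.4,-244,0,0,0,0],[0,14.4,-244,0,0,0,0]],
])

```text
time_s: 2.7
ee_pos: [0.4312, 0.153, 0.2994]
orientation: [0.995, -0.095, -0.0, 0.0]
force: [0.2, -0.7, 0.4]
finger_gap: 0.004
grasp_force: 0.0
```

```bash
python3 - <<'E'
from h import *
s=robot.sense();print(s['time_s'],s['ee_pos'])
p,d,X=cloud('wrist'); cv2.imwrite('pics/w1.png',p[:,:,::-1])
for n in('knob','mouth','slot_end'):
    print(n,[(np.round(q['at'],4),round(q['conf'],2)) for q in vision.find_in('wrist',n)[:2]])
reg=(abs(X[...,0]-.53)<.2)&(abs(X[...,1]-.12)<.22)&(d>0)
H=rel(X.reshape(-1,3),O,Y).reshape(420,560,2); z=X[...,2]
g=reg&(abs(z-.104)<.006)&(abs(H[...,0]+.035)<.04)&(abs(H[...,1]-.0177)<.03); Q=H[g]; print('knob',len(Q),Q.mean(0),Q.min(0),Q.max(0))
g=reg&(z<.05)&(abs(H[...,0])<.08)&(H[...,1]<.05)&(H[...,1]>-.06); Q=H[g]; print('slot',len(Q),Q.min(0),Q.max(0))
g=reg&(abs(z-.09)<.005)&(H[...,1]>.05); Q=H[g]; print('rim',len(Q),np.percentile(Q,[1,99],axis=0))
c=[(0,0),(.027,.017),(.027,-.033),(-.043,.017)]
print(proj('wrist',np.c_[wor(c,O,Y),[.06]*4]).round())
E
```

```text
2.7 [0.43115465 0.15301206 0.29939321]
knob [(array([0.5004, 0.1391, 0.1076]), 0.85), (array([ 0.5923, -0.0055,  0.102 ]), 0.55)]
mouth [(array([0.5474, 0.1191, 0.0592]), 0.72)]
slot_end [(array([0.5469, 0.1195, 0.0647]), 0.68), (array([ 0.5922, -0.0062,  0.1031]), 0.65)]
knob 454 [-0.03738804  0.01543649] [-0.05162001  0.00167805] [-0.02286947  0.02896031]
slot 897 [-0.02015058 -0.04262837] [0.03785206 0.02232927]
rim 1107 [[-0.04944345  0.07336242]
 [ 0.03976432  0.13729351]]
[[290. 107.]
 [277.  86.]
 [315.  86.]
 [277. 140.]]
```

View pics/w1.png

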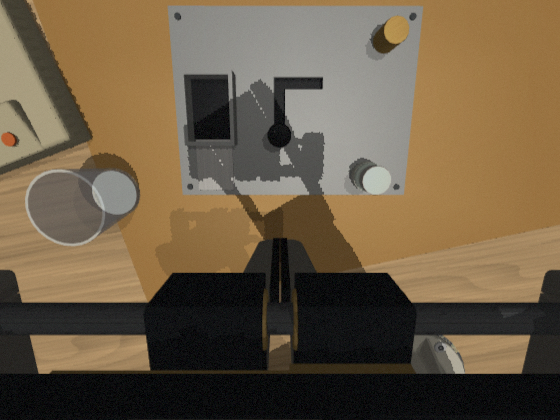

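The wrist view is lined up with the hopper. The knob is at (279,135), leg one runs up to the corner near (279,83), and leg two runs right to about (322,83). The mouth rim's right edge is at column 236, and the space behind the knob is free.

```bash
python3 -c "
from h import *
shift([*wor([-.08,.015],O,Y)[0],.117],Y)"
```

```text
shift [ 30.1  -0.4 182.7] [ 0.  -0.  -0.1]
```

Request:
arm_command([
  [[0,20,0,50,0,0,0],[0,28,0,100,0,0,0],[0,28,0,140,0,0,0],[0,28,0,170,0,0,0],[0,28,0,182,0,0,0],[0,28,0,182,0,0,0]],
])

```text
time_s: 3.65
ee_pos: [0.4588, 0.147, 0.1176]
orientation: [0.995, -0.096, -0.0, 0.0]
force: [0.2, 0.2, 0.0]
finger_gap: 0.003
grasp_force: 0.0
```

Request:
arm_command([
  [[0,5,0,0,0,0,0],[0,10,0,0,0,0,0],[0,15,0,0,0,0,0],[0,20,0,0,0,0,0],[0,25,0,0,0,0,0],[0,30,0,0,0,0,0],[0,30,0,0,0,0,0]],
])

```text
time_s: 4.53
ee_pos: [0.4887, 0.1418, 0.1175]
orientation: [0.995, -0.096, 0.0, -0.0]
force: [0.1, 1.2, 0.2]
finger_gap: 0.006
grasp_force: 0.0
```

```bash
cat >> h.py <<'E'
def look(c='wrist',n=None):
    s=robot.sense();F=rel(np.array(s['force'])[:2],0,Y)[0]
    print('t',s['time_s'],'tcp',rel(s['ee_pos'],O,Y)[0].round(4),s['ee_pos'][2].round(4),'F hopper',F.round(1),round(s['force'][2],1))
    p,d,X=cloud(c)
    if n: cv2.imwrite(f'pics/{n}.png',p[:,:,::-1])
    H=rel(X.reshape(-1,3),O,Y).reshape(420,560,2); z=X[...,2]
    g=(d>0)&(abs(z-.106)<.005)&(abs(H[...,0])<.06)&(abs(H[...,1]+.01)<.06)
    Q=H[g]; print('knobtop',len(Q),*( [Q.mean(0).round(4),Q.min(0).round(4),Q.max(0).round(4)] if len(Q) else []))
    for q in vision.find_in(c,'knob')[:2]: print('net',rel(q['at'],O,Y)[0].round(4),q['at'][2].round(3),round(q['conf'],2))
E
python3 -c "
from h import *
look('wrist','w2');look('scene')"
```

```text
t 4.525 tcp [-0.0518  0.0161] 0.1175 F hopper [-0.2  1.2] 0.2
knobtop 1358 [-0.036   0.0166] [-0.0503  0.0022] [-0.0223  0.0306]Traceback (most recent call last):
  File "<string>", line 3, in <module>
    look('wrist','w2');look('scene')
    ~~~~^^^^^^^^^^^^^^
  File "h.py", line 32, in look
    for q in vision.find_in(c,'knob')[:2]: print('net',rel(q['at'],O,Y)[0].round(4),q['at'][2].round(3),round(q['conf'],2))
                                                                                    ^^^^^^^^^^^^^^^^
AttributeError: 'float' object has no attribute 'round'
```

View pics/w2.png

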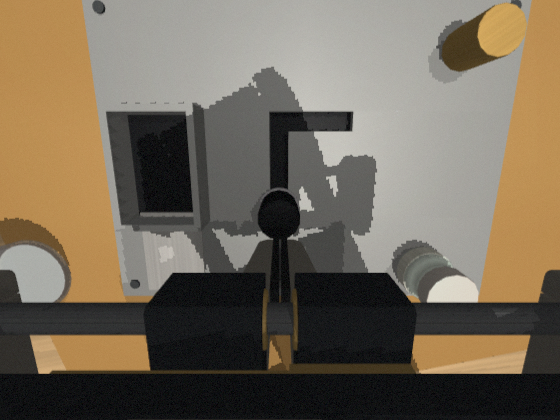

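The wrist view shows the fingertips right behind the knob at (279,213). The corner is at about (279,121), the slot end near (350,121), and the way is clear.

Request:
arm_command([
  [[0,5,0,0,0,0,0],[0,10,0,0,0,0,0],[0,15,0,0,0,0,0],[0,20,0,0,0,0,0],[0,25,0,0,0,0,0],[0,25,0,0,0,0,0]],
])

```text
time_s: 5.38
ee_pos: [0.5132, 0.1371, 0.1175]
orientation: [0.995, -0.096, 0.0, -0.0]
force: [0.2, -0.1, 0.5]
finger_gap: 0.005
grasp_force: 0.0
```

```bash
sed -i "s/q\['at'\]\[2\].round(3)/round(q['at'][2],3)/" h.py
cat >> h.py <<'E'
def slot():
    p,d,X=cloud('wrist'); H=rel(X.reshape(-1,3),O,Y).reshape(420,560,2); z=X[...,2]
    g=(d>0)&(z<.054)&(z>-.02)&(abs(H[...,0])<.06)&(abs(H[...,1]+.01)<.05); Q=H[g]
    print('slot',len(Q),np.percentile(Q,[1,50,99],axis=0).round(4).tolist())
    L=Q[Q[:,1]<-.005]; print('leg2',np.percentile(L,[2,98],axis=0).round(4).tolist())
E
python3 -c "
from h import *
look('wrist');slot()"
```

```text
t 5.375 tcp [-0.0268  0.0161] 0.1175 F hopper [ 0.2 -0.1] 0.5
knobtop 117 [-0.0242  0.0168] [-0.0273  0.0062] [-0.0223  0.0274]
net [-0.0268  0.0149] 0.082 0.56
slot 2495 [[-0.0254, -0.0412], [0.0249, 0.0099], [0.0373, 0.0239]]
leg2 [[0.0224, -0.0416], [0.0373, -0.0058]]
```

```bash
python3 - <<'E'
from h import *
a=vision.grab_frame('wrist')[0][:300,130:430]; p,d=vision.grab_frame('scene'); b=p[110:250,220:390]
u=proj('scene',[*robot.sense()['ee_pos']]);print(u)
cv2.imwrite('pics/c.png',np.hstack([cv2.resize(a,(400,400)),cv2.resize(b,(400,400),interpolation=cv2.INTER_CUBIC)])[:,:,::-1])
E
```

```text
[[302.46618899 157.99171019]]
```

View pics/c.png

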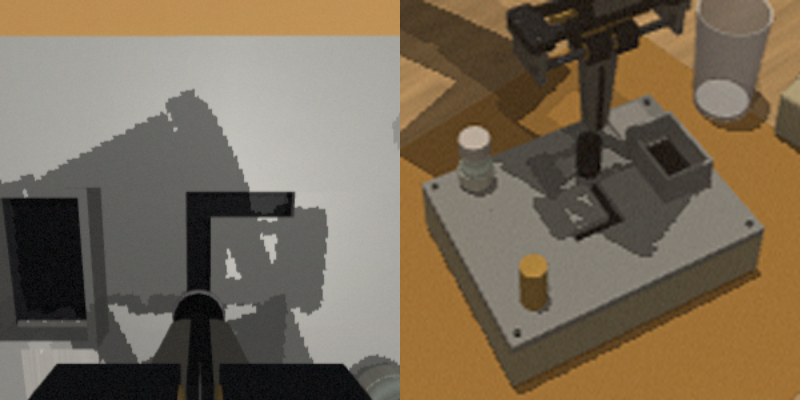

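```bash
python3 - <<'E'
from h import *
for c in('scene','top'):
    p,d,X=cloud(c); H=rel(X.reshape(-1,3),O,Y).reshape(420,560,2); z=X[...,2]
    for lo in np.arange(.066,.15,.006):
        g=(d>0)&(z>lo)&(z<lo+.006)&(abs(H[...,0]+.03)<.05)&(abs(H[...,1]-.0155)<.03); Q=H[g]
        if len(Q): print(c,lo.round(3),len(Q),Q.min(0).round(3),Q.max(0).round(3),p[g].mean(0).round())
print(proj('scene',np.c_[wor([(-.037,.0155),(-.01,.0155),(-.027,.016)],O,Y),[.106,.106,.0925]]))
E
```

```text
scene 0.066 15 [-0.04  -0.001] [-0.023  0.022] [59. 54. 50.]
scene 0.072 25 [-0.047 -0.001] [-0.021  0.029] [39. 34. 29.]
scene 0.078 15 [-0.048 -0.   ] [-0.023  0.024] [35. 30. 25.]
scene 0.084 22 [-0.048  0.   ] [-0.024  0.024] [31. 27. 22.]
scene 0.09 16 [-0.039 -0.   ] [-0.024  0.022] [30. 25. 20.]
scene 0.096 17 [-0.039  0.   ] [-0.022  0.022] [29. 25. 20.]
scene 0.102 44 [-0.053  0.   ] [-0.024  0.027] [31. 25. 20.]
scene 0.108 24 [-0.051  0.003] [-0.025  0.027] [32. 27. 22.]
scene 0.126 1 [-0.024  0.024] [-0.024  0.024] [69. 64. 55.]
scene 0.132 7 [-0.024  0.005] [-0.018  0.019] [41. 36. 30.]
scene 0.138 22 [-0.039  0.001] [-0.018  0.026] [54. 46. 37.]
scene 0.144 24 [-0.038  0.   ] [-0.017  0.028] [60. 50. 38.]
top 0.066 12 [-0.069  0.004] [-0.039  0.039] [70. 65. 61.]
top 0.072 6 [-0.052  0.006] [-0.043  0.014] [34. 32. 30.]
top 0.078 1 [-0.05   0.011] [-0.05   0.011] [ 8.  7. 12.]
top 0.084 3 [-0.053  0.008] [-0.048  0.02 ] [36. 33. 33.]
top 0.09 3 [-0.052  0.01 ] [-0.049  0.018] [26. 25. 23.]
top 0.096 1 [-0.05   0.012] [-0.05   0.012] [ 9. 12. 10.]
top 0.102 6 [-0.052  0.014] [-0.049  0.027] [36. 35. 34.]
top 0.108 4 [-0.052  0.014] [-0.048  0.021] [24. 23. 22.]
[[300.30671876 159.48949165]
 [305.34780183 165.06358865]
 [302.08252994 165.37674525]]
```

Request:
arm_command([
  [[0,-20,0,0,0,0,0],[0,-45,0,0,0,0,0],[0,-60,0,0,0,0,0],[0,-60,0,0,0,0,0]],
])

```text
time_s: 6.22
ee_pos: [0.4528, 0.1488, 0.1177]
orientation: [0.995, -0.095, -0.0, 0.0]
force: [0.1, -0.1, 0.2]
finger_gap: 0.007
grasp_force: 0.0
```

```bash
python3 - <<'E'
from h import *
s=robot.sense();e=s['ee_pos'];print(s['time_s'],rel(e,O,Y),e[2],s['force'])
c='scene'
p,d,X=cloud(c); H=rel(X.reshape(-1,3),O,Y).reshape(420,560,2); z=X[...,2]
for lo in np.arange(.066,.18,.006):
        g=(d>0)&(z>lo)&(z<lo+.006)&(abs(H[...,0]+.085)<.03)&(abs(H[...,1]-.0155)<.03); Q=H[g]
        if len(Q): print(c,lo.round(3),len(Q),Q.min(0).round(3),Q.max(0).round(3))
t=e-[0,0,.025]; q=proj(c,[e,t,[e[0],e[1],.06]]);print(q)
x,y=q[0].astype(int); a=p[y-45:y+45,x-60:x+60].copy(); a=cv2.resize(a,(800,600),interpolation=cv2.INTER_CUBIC)
for u in q: cv2.circle(a,tuple(int(v) for v in ((u-[x-60,y-45]+.5)*800/120)),4,(255,0,0),-1)
cv2.imwrite('pics/c2.png',a[:,:,::-1])
E
```

```text
6.225 [[-0.08837503  0.0160843 ]] 0.11772930259496978 [ 0.05813329 -0.06173418  0.20798311]
scene 0.132 12 [-0.096  0.003] [-0.08   0.022]
scene 0.138 18 [-0.1    0.001] [-0.079  0.026]
scene 0.144 21 [-0.099 -0.   ] [-0.078  0.026]
scene 0.15 23 [-0.098 -0.   ] [-0.078  0.026]
scene 0.156 21 [-0.099 -0.001] [-0.08   0.029]
scene 0.162 21 [-0.096 -0.003] [-0.078  0.028]
scene 0.168 28 [-0.094 -0.002] [-0.078  0.029]
scene 0.174 27 [-0.102 -0.003] [-0.078  0.031]
[[291.44699298 145.89227793]
 [291.21108537 153.11190821]
 [290.91373523 162.21190349]]
```

View pics/c2.png

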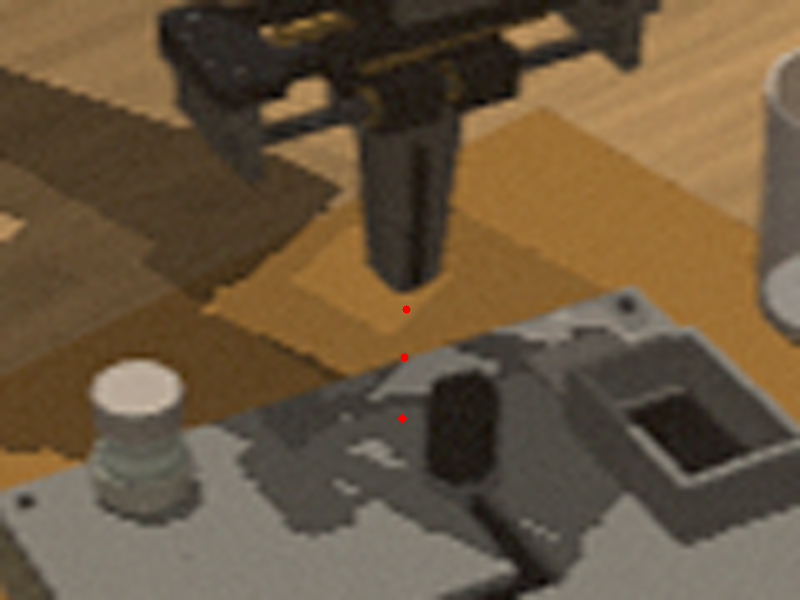

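The crop shows the real fingertips ending above the projected TCP, at about z = 0.13, so they passed over the knob without touching it. I'll lower by what I measured rather than by the stated 25 mm.

Request:
arm_command([
  [[0,0,0,12,0,0,0],[0,0,0,24,0,0,0],[0,0,0,36,0,0,0],[0,0,0,36,0,0,0]],
])

```text
time_s: 6.78
ee_pos: [0.4531, 0.1482, 0.0801]
orientation: [0.995, -0.096, -0.001, 0.001]
force: [-0.7, 0.7, 0.4]
finger_gap: 0.005
grasp_force: 0.0
```

```bash
cat >> h.py <<'E'
def tip():
    e=robot.sense()['ee_pos']; p,d,X=cloud('scene'); h=rel(e,O,Y)[0]; H=rel(X.reshape(-1,3),O,Y).reshape(420,560,2); z=X[...,2]
    g=(d>0)&(z>.066)&(np.hypot(*(H-h).transpose(2,0,1))<.022); print('tcp',h,e[2],'tip z',np.percentile(z[g],[0,1,3,5]).round(4),H[g].min(0),H[g].max(0))
E
python3 -c "
from h import *
tip();look('wrist')"
```

```text
tcp [-0.0879586   0.01555263] 0.08013586715958144 tip z [0.0942 0.0985 0.1026 0.1055] [-0.10556646 -0.00592446] [-0.06596313  0.0324575 ]
t 6.825 tcp [-0.0876  0.0158] 0.0808 F hopper [ 0.1 -0.1] 0.4
knobtop 2318 [-0.0359  0.0168] [-0.051   0.0023] [-0.0218  0.0312]
net [-0.036   0.0172] 0.105 0.75
```

Request:
arm_command([
  [[0,8,0,0,0,0,0],[0,16,0,0,0,0,0],[0,22,0,0,0,0,0],[0,27,0,0,0,0,0],[0,32,0,0,0,0,0],[0,37,0,0,0,0,0],[0,42,0,0,0,0,0]],
])

```text
time_s: 7.8
ee_pos: [0.4953, 0.1405, 0.0815]
orientation: [0.995, -0.096, -0.0, 0.0]
force: [-2.3, 0.8, 1.4]
finger_gap: 0.004
grasp_force: 1.2
```

```bash
python3 -c "
from h import *
look('wrist');slot()"
```

```text
t 7.8 tcp [-0.0451  0.016 ] 0.0815 F hopper [-2.4  0.3] 1.4
knobtop 2313 [-0.0191  0.0166] [-0.0347  0.0023] [-0.0034  0.0314]
net [-0.0172  0.0143] 0.107 0.94
net [-0.0857 -0.1011] 0.111 0.3
slot 2985 [[-0.0044, -0.0417], [0.0277, 0.0032], [0.038, 0.0241]]
leg2 [[0.0229, -0.0418], [0.038, -0.0059]]
```

Request:
arm_command([
  [[0,5,0,0,0,0,0],[0,10,0,0,0,0,0],[0,15,0,0,0,0,0],[0,20,0,0,0,0,0],[0,25,0,0,0,0,0],[0,30,0,0,0,0,0],[0,35,0,0,0,0,0],[0,40,0,0,0,0,0],[0,44,0,0,0,0,0],[0,46,0,0,0,0,0]],
])

```text
time_s: 9.2
ee_pos: [0.5406, 0.1317, 0.0815]
orientation: [0.995, -0.096, 0.0, -0.0]
force: [-1.8, 1.2, 0.1]
finger_gap: 0.004
grasp_force: 1.1
```

Request:
arm_command([
  [[0,1,0,0,0,0,0],[0,2,0,0,0,0,0],[0,2,0,0,0,0,0]],
])

```text
time_s: 9.57
ee_pos: [0.5423, 0.1314, 0.0816]
orientation: [0.995, -0.096, 0.0, -0.0]
force: [-1.3, -0.0, -1.0]
finger_gap: 0.004
grasp_force: 0.7
```

```bash
python3 -c "
from h import *
look('wrist');slot()"
```

```text
t 9.575 tcp [0.0028 0.0161] 0.0816 F hopper [-1.3 -0.2] -1.0
knobtop 2317 [0.0282 0.0166] [0.0128 0.0024] [0.044  0.0308]
net [0.0306 0.0123] 0.108 0.89
slot 1106 [[0.0214, -0.0422], [0.0286, -0.0218], [0.0355, -0.0004]]
leg2 [[0.0215, -0.0418], [0.0354, -0.0058]]
```

Going on in 0.5 mm steps until the force shows the hard stop.

Request:
arm_command([
  [[0,0.5,0,0,0,0,0],[0,1,0,0,0,0,0],[0,1.5,0,0,0,0,0],[0,1.5,0,0,0,0,0]],
])

```text
time_s: 10.22
ee_pos: [0.5438, 0.1311, 0.0816]
orientation: [0.995, -0.096, -0.0, -0.0]
force: [-2.1, 0.1, -1.0]
finger_gap: 0.006
grasp_force: 0.9
```

Request:
arm_command([
  [[0,0.5,0,0,0,0,0],[0,1,0,0,0,0,0],[0,1,0,0,0,0,0]],
])

```text
time_s: 10.6
ee_pos: [0.5449, 0.1309, 0.0816]
orientation: [0.995, -0.096, 0.0, -0.0]
force: [-2.5, 0.5, 0.4]
finger_gap: 0.005
grasp_force: 0.9
```

Request:
arm_command([
  [[0,0.5,0,0,0,0,0],[0,1,0,0,0,0,0],[0,1,0,0,0,0,0]],
])

```text
time_s: 10.98
ee_pos: [0.5451, 0.1308, 0.0815]
orientation: [0.995, -0.096, -0.001, 0.0]
force: [-4.5, 1.6, 1.5]
finger_gap: 0.006
grasp_force: 2.5
```

```bash
python3 -c "
from h import *
look('wrist');slot()"
```

```text
t 10.975 tcp [0.0057 0.016 ] 0.0815 F hopper [-4.8  0.7] 1.5
knobtop 2317 [0.0309 0.0165] [0.0156 0.0022] [0.0465 0.0313]
net [0.0321 0.0167] 0.104 0.91
slot 1059 [[0.0219, -0.0422], [0.0283, -0.0224], [0.0353, -0.0013]]
leg2 [[0.022, -0.0418], [0.0352, -0.0058]]
```

The hard stop is reached: the force rose from 2.5 to 4.8 N with no further travel. Next I go around to the knob's left side.

Request:
arm_command([
  [[0,-6,0,0,0,0,0],[0,-14,0,0,0,0,0],[0,-14,-12,0,0,0,0],[0,-14,-24,0,0,0,0],[0,-14,-36,0,0,0,0],[0,-14,-40,0,0,0,0],[0,-6,-40,0,0,0,0],[0,6,-40,0,0,0,0],[0,18,-40,0,0,0,0],[0,24,-40,0,0,0,0]],
])

```text
time_s: 12.38
ee_pos: [0.5781, 0.1649, 0.0816]
orientation: [0.995, -0.096, 0.0, -0.0]
force: [-0.0, 0.6, 0.8]
finger_gap: 0.003
grasp_force: 0.0
```

```bash
python3 -c "
from h import *
look('wrist','w5')"
```

```text
t 12.375 tcp [0.0316 0.0558] 0.0816 F hopper [-0.1  0.6] 0.8
knobtop 1655 [0.0359 0.0188] [0.0241 0.0026] [0.0471 0.0498]
net [0.0338 0.019 ] 0.106 0.7
```

View pics/w5.png

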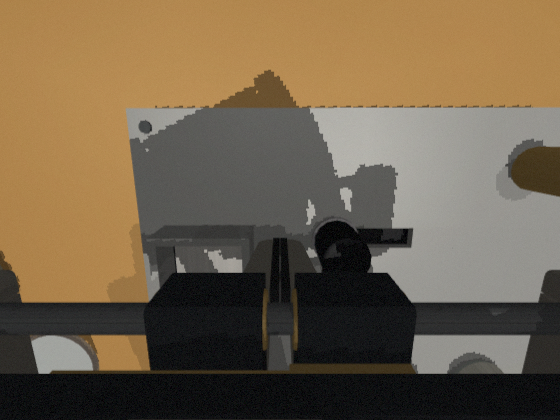

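The view shows the knob at (340,245) at the corner, leg two clear to its right up to column 412, and the fingers in the free gap on its left. Pushing sideways now.

Request:
arm_command([
  [[0,0,5,0,0,0,0],[0,0,10,0,0,0,0],[0,0,14,0,0,0,0],[0,0,18,0,0,0,0],[0,0,22,0,0,0,0],[0,0,22,0,0,0,0]],
])

```text
time_s: 13.22
ee_pos: [0.5726, 0.1435, 0.0816]
orientation: [0.995, -0.096, -0.0, 0.0]
force: [0.7, 0.9, 0.1]
finger_gap: 0.006
grasp_force: 0.1
```

```bash
python3 -c "
from h import *
look('wrist')"
```

```text
t 13.225 tcp [0.0303 0.0336] 0.0816 F hopper [0.6 1. ] 0.1
knobtop 1775 [0.0363 0.0088] [ 0.0234 -0.0093] [0.0469 0.0467]
net [0.0362 0.0057] 0.106 0.75
```

Request:
arm_command([
  [[0,0,5,0,0,0,0],[0,0,10,0,0,0,0],[0,0,15,0,0,0,0],[0,0,20,0,0,0,0],[0,0,25,0,0,0,0],[0,0,30,0,0,0,0],[0,0,34,0,0,0,0],[0,0,36,0,0,0,0],[0,0,36,0,0,0,0]],
])

```text
time_s: 14.45
ee_pos: [0.5657, 0.1082, 0.0815]
orientation: [0.995, -0.096, -0.0, 0.0]
force: [1.4, 0.5, -0.4]
finger_gap: 0.004
grasp_force: 0.3
```

Request:
arm_command([
  [[0,0,0.7,0,0,0,0],[0,0,1.4,0,0,0,0],[0,0,2,0,0,0,0],[0,0,2,0,0,0,0]],
])

```text
time_s: 14.95
ee_pos: [0.5654, 0.1066, 0.0815]
orientation: [0.995, -0.096, -0.0, 0.0]
force: [1.5, 2.0, 0.9]
finger_gap: 0.007
grasp_force: 0.9
```

```bash
python3 -c "
from h import *
look('wrist')"
```

```text
t 14.95 tcp [ 0.0302 -0.004 ] 0.0815 F hopper [1.1 2.2] 0.9
knobtop 1766 [ 0.0361 -0.0288] [ 0.0232 -0.0465] [0.0465 0.0089]
net [ 0.038  -0.0296] 0.106 0.68
```

Request:
arm_command([
  [[0,0,0.5,0,0,0,0],[0,0,1,0,0,0,0],[0,0,1.5,0,0,0,0],[0,0,1.5,0,0,0,0]],
])

```text
time_s: 15.55
ee_pos: [0.5651, 0.105, 0.0815]
orientation: [0.995, -0.096, -0.0, 0.0]
force: [0.6, 1.8, 0.1]
finger_gap: 0.004
grasp_force: 0.9
```

Request:
arm_command([
  [[0,0,0.5,0,0,0,0],[0,0,1,0,0,0,0],[0,0,1,0,0,0,0]],
])

```text
time_s: 15.92
ee_pos: [0.5651, 0.1044, 0.0816]
orientation: [0.995, -0.096, 0.0, -0.0]
force: [0.5, 4.7, 0.3]
finger_gap: 0.005
grasp_force: 2.5
```

Request:
arm_command([
  [[0,0,0.5,0,0,0,0],[0,0,1,0,0,0,0],[0,0,1,0,0,0,0]],
])

```text
time_s: 16.3
ee_pos: [0.5651, 0.1042, 0.0817]
orientation: [0.995, -0.096, 0.0, -0.001]
force: [1.6, 9.0, -0.9]
finger_gap: 0.002
grasp_force: 4.4
```

Request:
arm_command([
  [[0,0,-5,0,0,0,0],[0,0,-15,0,0,0,0],[0,0,-20,-20,0,0,0],[0,0,-20,-60,0,0,0],[0,-40,-20,-120,0,0,0],[0,-80,-20,-160,0,0,0],[0,-110,-20,-180,0,0,0],[0,-110,-20,-180,0,0,0]],
])

```text
time_s: 17.3
ee_pos: [0.4602, 0.1443, 0.2637]
orientation: [0.995, -0.095, 0.002, -0.001]
force: [-0.1, 0.6, 0.2]
finger_gap: 0.007
grasp_force: 0.0
```

```bash
python3 -c "
from h import *
look('wrist','w6');slot()"
```

```text
t 17.3 tcp [-0.0803  0.0131] 0.2637 F hopper [-0.2  0.6] 0.2
knobtop 602 [ 0.0313 -0.0345] [ 0.0171 -0.049 ] [ 0.046  -0.0205]
net [ 0.0246 -0.0307] 0.105 0.98
slot 1104 [[-0.0483, -0.0193], [0.0104, 0.0126], [0.0372, 0.0232]]
leg2 [[0.0239, -0.0207], [0.0372, -0.0053]]
```

View pics/w6.png

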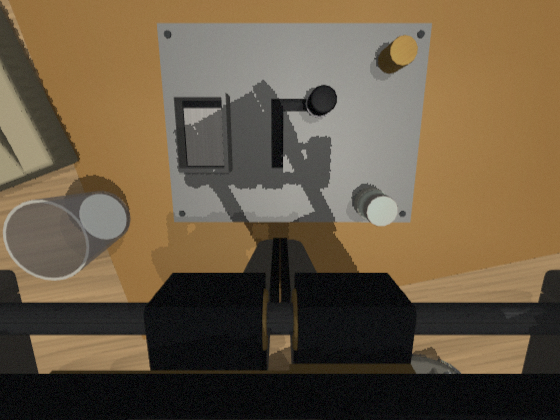

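The knob sits at (322,100), at the far end of leg two: hopper (0.031, -0.0345), against an expected -0.034. The blade covers the mouth at (205,133), the vial and weight stand where they were, and the arm is clear.

```bash
python3 -c "
from plant import robot
print(robot.job_done())"
```

```text
the job is handed in; nothing more can be done
None
```

The gate is shut and locked: I pushed the knob to the corner, then sideways to the hard stop at the slot's end, and handed the job in at about 17 s with the arm clear and the vial and weight not moved.

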